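# Make up the curry kit and the baking kit

## Robot

A 6-joint arm with a two-finger parallel gripper is mounted at the origin on the work surface. World frame = base frame: x ahead of the robot, y to its left, z up, the work surface at z = 0. Lengths are in mm, angles in degrees, forces in N, time in s.
With the tool pointing down it reaches from about 300 to 850 mm from the base axis. Payload 4.2 kg.
Tool frame: the origin (TCP) lies midway between the tips of the shut fingers; the grasp point (between the pads) lies 19 mm behind it; z points along the fingers, y is the line along which they close (so a half turn about z gives the same grasp; the last joint's range is limited). The gripper opens to 91 mm and grips with 3 to 60 N. Pads are 32 mm wide; open, the fingers measure 118 mm over their backs; the gripper's body (76 mm by 178 mm) begins 60 mm behind the grasp point.
Start: joints at [70.187, 18.312, 89.639, -0, 72.044, -1.146], TCP at [184.041, 544.768, 213.976] pointing down, gripper open.
Joint ranges: [-177.97, 177.97], [-48.28, 115.42], [12.27, 149.76], [-77.06, 257.06], [2.81, 150.46], [-146.56, 146.56]. Speed limits (degrees/s): [147.25, 147.25, 180, 180, 180, 180].

## Interface

Orientations are given as [roll, pitch, yaw] about the fixed x, y, z axes, in that order (R = Rz(yaw) Ry(pitch) Rx(roll)).
In Python, from workcell import env gives the robot as it stands.
- The arm moves only by the shell command python3 -m jog 'ROWS' [FORCE]. ROWS is a JSON object of lists of equal length, an entry for each row: "jaw": the finger opening in mm, from 0 to 91.2; "slide": the shift along the tool's x, y, z in units of 30 mm (1.0 is 30 mm), a list of three; "spin": the turn about the tool's z in units of 8 degrees (1.0 is 8 degrees). In form: {"jaw": [jaw, ...], "slide": [[dx, dy, dz], ...], "spin": [spin, ...]}. A call has 1 to 10 rows; each row shifts and turns the commanded pose from where the row before left it, along the tool's axes as they then stand; what a row does not reach is not made up. A row lasts 1/10 s, in which the tool goes at most 50 mm and 8.59 degrees, less where a joint would pass 70% of its speed; a pose out of reach is approached as far as the arm can. A call is refused whole if a number of a shift passes 1 or a number of a turn 1, either way. A call with a gripper value outside its range is refused whole. The fingers move at their own pace and stop on an object; FORCE is the grip in N (left out, the last holds). Time passes only in rows, so rows that do not move let the fingers close. It gives the time, the measured TCP pose, the force, the opening and the grip force at its end, in the units of the state.
- env.state(): the state, without advancing time (a new reading comes with each control period).
- env.grab_frame(name): name is "side" or "top" or "wrist"; returns the picture (420x560x3 uint8, red, green, blue); there is no depth.
- env.camera_model(name): a dict with "fx", "fy", "cx", "cy" (pixels), "D" ([k1, k2, p1, p2, k3] as OpenCV has them; the pictures are not rectified), "camera_from_world" (4x4, takes a point from world to camera coordinates). Camera axes: x right, y up, looking along -z (the intrinsics and any distortion apply to the point x, -y, -z); pixel columns grow to the right and rows downward; lengths in mm; the calibration is good to about 2 mm. A picture is of the moment at which its call begins: read the wrist's pose just before it. camera_model takes no time and is no camera call; for the wrist camera it gives the pose at the moment of the call.
- env.job_done(): hands the job in; it is judged then, once.
The state is a dict: "time_s": time; "qpos": joint angles; "qvel": joint speeds; "effort": joint torques, N m; "ee_pos": TCP position; "ee_rot": TCP orientation; "force": force on the tool from outside, world axes, zero at the start; "torque": the same for the moment, N m; "gripper_width": finger opening in mm; "gripper_force": force on a finger pad.
Only numpy, scipy, OpenCV 4.12 (cv2) and the standard library are available. Lean on these libraries where they do the work, as an engineer would, in place of code of your own. Each camera call takes 0.05 s, during which the arm holds its last target. There are 200 camera calls.

## Task

Make up the two kits from the row of stock on the kitchen worktop: the red and the yellow spice jar go in the wooden tray (curry kit), the brown spice jar and the white kitchen timer in the blue tray (baking kit), one thing standing upright on the floor of each compartment, either way round. Set each thing down gently, never dropping it, and let it go. Leave the green and black jars, the mug and the pepper mill where they stand.

Things in the scene. Friction and masses are not known exactly. Their poses are not given: they have to be found in the camera images.
- jar_red: red spice jar (chilli): closed upright cylinder, lid and contents red, pale label band; 42 mm in diameter, 82 mm tall: straight body to 60 mm, short neck, 40 mm lid from 64 to 82 mm. Rigid, about 0.15 kg. Origin: centre of its underside, z up. Stands in the stock row; the order changes, neighbours are 85 mm or more apart between centres.
- jar_yellow: yellow spice jar (turmeric): closed upright cylinder, lid and contents yellow, pale label band; 42 mm in diameter, 82 mm tall: straight body to 60 mm, short neck, 40 mm lid from 64 to 82 mm. Rigid, about 0.15 kg. Origin: centre of its underside, z up. Stands in the stock row; the order changes, neighbours are 85 mm or more apart between centres.
- jar_brown: brown spice jar (cinnamon): closed upright cylinder, lid and contents brown, pale label band; 42 mm in diameter, 82 mm tall: straight body to 60 mm, short neck, 40 mm lid from 64 to 82 mm. Rigid, about 0.15 kg. Origin: centre of its underside, z up. Stands in the stock row; the order changes, neighbours are 85 mm or more apart between centres.
- timer: white kitchen timer: plain upright cylinder 44 mm in diameter and 60 mm tall, with a thin grey line round it and a grey dial disc with a black pointer on top. Rigid, about 0.12 kg. Origin at the centre of its underside, z up. Stands in the stock row; the order changes, neighbours are 85 mm or more apart between centres.
- jar_green: green spice jar (herbs): closed upright cylinder, lid and contents green, pale label band; 42 mm in diameter, 82 mm tall: straight body to 60 mm, short neck, 40 mm lid from 64 to 82 mm. Rigid, about 0.15 kg. Origin: centre of its underside, z up. Not wanted: stays where it stands in the stock row.
- jar_black: black spice jar (peppercorns): closed upright cylinder, lid and contents black, pale label band; 42 mm in diameter, 82 mm tall: straight body to 60 mm, short neck, 40 mm lid from 64 to 82 mm. Rigid, about 0.15 kg. Origin: centre of its underside, z up. Not wanted: stays where it stands in the stock row.
- tray_wood: brown wooden curry-kit tray, loose, 0.6 kg: 76 (its x) by 146 mm (its y), walls 18 mm high and 5 mm thick, floor 6 mm thick, open on top; a 5 mm cross wall as high makes two compartments 66 by 65.5 mm, centred at y = +35 and -35 mm in the tray frame. Origin: centre of its underside, z up. The trays may swap sides and are turned up to 0.4 rad.
- tray_blue: blue baking-kit tray, loose, 0.6 kg: 76 (its x) by 146 mm (its y), walls 18 mm high and 5 mm thick, floor 6 mm thick, open on top; a 5 mm cross wall as high makes two compartments 66 by 65.5 mm, centred at y = +35 and -35 mm in the tray frame. Origin: centre of its underside, z up. The trays may swap sides and are turned up to 0.4 rad.
- mug: white mug, 80 mm in diameter and 90 mm tall, with a handle; stands beyond the trays. Origin at the centre of its underside. Not to be moved.
- mill: steel pepper mill, 54 mm in diameter at the foot and 163 mm tall, to the robot's left beyond the end of the stock row. Origin at the centre of its underside. Not to be moved.
Not all that is in view belongs to the job. What is shaped like the jar_black but pink or purple is not meant.

How it is judged:
By the outcome, as a careful person would: the job done as asked, in the order asked, and still so for the second after the job is handed in, with the robot touching nothing.
It also fails if it takes over 102 s, if anything falls off the work surface, if the arm or the gripper's body presses on something with over 40 N, if the wrist force passes 120 N, or if a joint passes its speed limit or range.

## Working session

There is one attempt and no reset: what is moved stays moved. The work goes in short steps, Python scripts to look and compute and a shell command to move; the robot and the scene stay as the last step left them, time stands still between calls to the robot, and variables do not carry over. Pictures are saved under pics/ and viewed, at most 14 in all, crops included, and the job is handed in when it is done.

```bash
mkdir -p pics; ls; python3 - <<'E'
from workcell import env
import cv2
s=env.state();print(s)
for n in("side","top","wrist"):
    m=env.camera_model(n);print(n,m)
    cv2.imwrite(f"pics/{n}0.png",env.grab_frame(n)[:,:,::-1])
E
```

```text
pics
{'time_s': 0.0, 'qpos': array([ 7.01869332e+01,  1.83499208e+01,  8.97056773e+01, -2.06014874e-03,
        7.20420613e+01, -1.14529218e+00]), 'qvel': array([-0.04695428,  0.04704298, -0.05693461,  0.02606017,  0.04685087,
       -0.00713588]), 'effort': array([ 3.59157621e-04, -4.12453079e+01, -2.31972599e+01,  7.27389520e-02,
        4.58350161e-02, -1.61919270e-04]), 'ee_pos': array([183.88347798, 544.28494726, 213.14244784]), 'ee_rot': array([-1.79902321e+02,  6.31280094e-06,  1.61332862e+02]), 'force': array([ 0.09295331,  0.16503724, -0.90555216]), 'torque': array([-0.06906025, -0.02408007, -0.00037798]), 'gripper_force': 0.0, 'gripper_width': 91.03927647350281}
side {'fx': 462.02195982125494, 'fy': 462.02195982125494, 'cx': 277.0107355142184, 'cy': 205.9842754866256, 'D': array([-0.00575368,  0.        ,  0.        ,  0.        ,  0.        ]), 'camera_from_world': array([[ 8.37858982e-01, -5.45886031e-01, -8.75802283e-04,
        -4.07459710e+02],
       [ 2.68861303e-01,  4.11267289e-01,  8.70960858e-01,
        -2.37994536e+02],
       [-4.75085178e-01, -7.29977847e-01,
[... 520 characters left out ...]
886e-01, -9.38949857e-03,  9.89576913e-01,
        -1.06654646e+03],
       [ 0.00000000e+00,  0.00000000e+00,  0.00000000e+00,
         1.00000000e+00]])}
wrist {'fx': 376.5563639581552, 'fy': 376.5563639581552, 'cx': 276.9785582626035, 'cy': 211.24560921732115, 'D': array([0.01369468, 0.        , 0.        , 0.        , 0.        ]), 'camera_from_world': array([[ 3.20389946e-01,  9.47284726e-01, -1.38970684e-03,
        -5.73678947e+02],
       [-9.05821074e-01,  3.05936191e-01, -2.93072053e-01,
         3.26180650e+01],
       [-2.77197518e-01,  9.51561650e-02,  9.56089347e-01,
        -3.91282559e+02],
       [ 0.00000000e+00,  0.00000000e+00,  0.00000000e+00,
         1.00000000e+00]])}
```

View pics/top0.png

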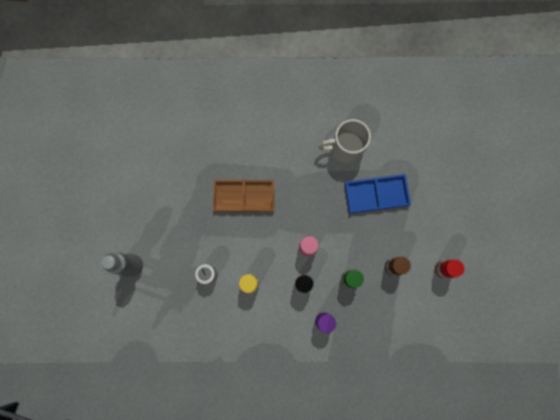

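View pics/side0.png

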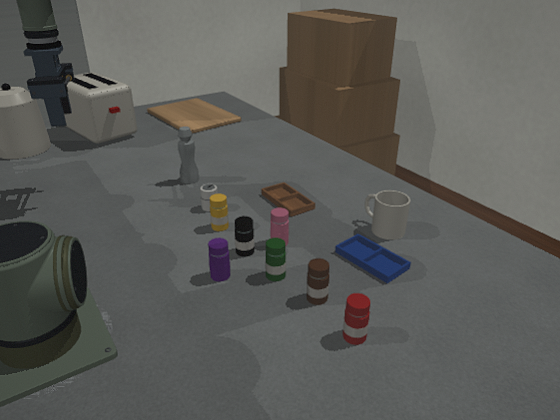

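The top view shows the mill at (120,262), timer (205,274), yellow (248,284), black (304,284), green (354,279), brown (400,266) and red (452,268). Pink (309,245) and purple (326,323) are decoys. The wood tray is at (244,196), the blue tray at (378,193) and the mug at (352,138). The side view agrees: red lid (357,303), brown (318,270), yellow (218,202), timer (208,190).

Candidates by colour:
- **Red:** red (452,268), not pink (309,245) or brown (400,266).
- **Yellow:** yellow (248,284) only.
- **Brown:** brown (400,266), not black (304,284).
- **Timer:** white timer (205,274), not the mug (352,138) or the grey mill (120,262).

```bash
cat > h.py <<'E'
import numpy as np, cv2
from workcell import env
def ray(m,uv):
    K=np.array([[m['fx'],0,m['cx']],[0,m['fy'],m['cy']],[0,0,1]])
    p=cv2.undistortPoints(np.array(uv,float).reshape(-1,1,2),K,m['D']).reshape(-1,2)
    T=m['camera_from_world'];R=T[:3,:3];c=-R.T@T[:3,3]
    d=np.c_[p[:,0],-p[:,1],-np.ones(len(p))]@R
    return c,d
def plane(m,uv,z):
    c,d=ray(m,uv);return c+d*((z-c[2])/d[:,2])[:,None]
def tri(m1,a,m2,b):
    c1,d1=ray(m1,[a]);c2,d2=ray(m2,[b]);A=np.c_[d1[0],-d2[0]]
    t=np.linalg.lstsq(A,c2-c1,rcond=None)[0]
    p,q=c1+t[0]*d1[0],c2+t[1]*d2[0];return (p+q)/2,np.linalg.norm(p-q)
R={'red':((0,170,90),(4,255,255)),'yellow':((20,150,90),(32,255,255)),'brown':((4,90,40),(14,190,140)),'blue':((108,150,60),(122,255,255)),
 'timer':((0,0,120),(180,60,255))}
def blob(im,n,roi,lo=None):
    hsv=cv2.cvtColor(im,cv2.COLOR_RGB2HSV);l,h=R[n]
    k=cv2.inRange(hsv,np.array(l),np.array(h))
    if n=='red':k|=cv2.inRange(hsv,np.array((175,170,90)),np.array((180,255,255)))
    z=np.zeros_like(k);x0,y0,x1,y1=roi;z[y0:y1,x0:x1]=k[y0:y1,x0:x1]
    cs,_=cv2.findContours(z,cv2.RETR_EXTERNAL,cv2.CHAIN_APPROX_NONE)
    return max(cs,key=cv2.contourArea)
E
python3 - <<'E'
from h import *
im={n:cv2.imread(f'pics/{n}0.png')[:,:,::-1].copy() for n in('top','side')}
M={n:env.camera_model(n) for n in im}
roi={'red':((435,250,475,285),(335,285,380,313)),'yellow':((233,268,264,300),(203,190,235,208)),'brown':((385,250,415,280),(300,255,335,280)),'timer':((190,258,220,290),(195,180,222,196))}
for n,(a,b) in roi.items():
    for v,r in(('top',a),('side',b)):
        c=blob(im[v],n,r);x,y,w,h=cv2.boundingRect(c)
        (cx,cy),rad=cv2.minEnclosingCircle(c)
        print(n,v,(x,y,w,h),'circ',cx,cy,rad,cv2.contourArea(c),cv2.fitEllipse(c))
for n,r in(('brown',(205,170,285,225)),('blue',(335,165,420,225))):
    c=blob(im['top'],n,r);print(n,cv2.minAreaRect(c), plane(M['top'],cv2.boxPoints(cv2.minAreaRect(c)),18).round(1).tolist())
tb=np.vstack([im['top'][150:310,180:480]])
cr=cv2.resize(im['top'][150:310,180:480],None,fx=2.6,fy=2.6,interpolation=cv2.INTER_CUBIC)
cv2.imwrite('pics/crop1.png',cr[:,:,::-1])
E
```

```text
red top (443, 260, 21, 17) circ 453.0 267.0 10.440406799316406 219.0 ((453.6147766113281, 267.72833251953125), (15.707602500915527, 19.060178756713867), 110.38655090332031)
red side (347, 294, 23, 15) circ 358.0 302.0 11.401854515075684 232.0 ((358.0658874511719, 300.6607666015625), (13.296031951904297, 22.556398391723633), 99.78557586669922)
yellow top (240, 275, 18, 18) circ 248.23684692382812 283.2368469238281 8.85010814666748 219.5 ((248.2159881591797, 283.29864501953125), (16.584447860717773, 17.000268936157227), 67.34272766113281)
yellow side (210, 194, 17, 14) circ 218.0 202.0 9.434081077575684 165.0 ((217.87318420410156, 200.732666015625), (13.994115829467773, 17.62177848815918), 93.4139404296875)
brown top (389, 257, 21, 18) circ 399.0 265.5 10.30786418914795 240.0 ((399.56158447265625, 265.11407470703125), (16.283226013183594, 19.447132110595703), 95.33690643310547)
brown side (309, 259, 20, 14) circ 318.5 266.5 10.12432861328125 181.5 ((318.7021789550781, 265.034423828125), (12.223714828491211, 20.875141143798828), 98.0218505859375)
timer top (195, 263, 20, 21) circ 204.12411499023438 273.1311950683594 10.351572036743164 300.0 ((204.18540954589844, 273.19403076171875), (19.05341339111328, 20.179126739501953), 11.903810501098633)
timer side (200, 185, 17, 7) circ 208.0 187.0 8.062357902526855 22.5 ((208.2669677734375, 187.2341766357422), (7.357850551605225, 14.973495483398438), 87.58908081054688)
brown ((243.0, 195.5), (31.0, 60.0), 90.0) [[677.9, 263.1, 18.0], [677.3, 118.8, 18.0], [601.9, 118.9, 18.0], [602.4, 261.8, 18.0]]
blue ((377.16156005859375, 193.2923126220703), (31.380788803100586, 61.52122497558594), 82.87498474121094) [[672.7, -53.0, 18.0], [690.5, -199.1, 18.0], [614.9, -205.2, 18.0], [597.1, -60.5, 18.0]]
```

View pics/crop1.png

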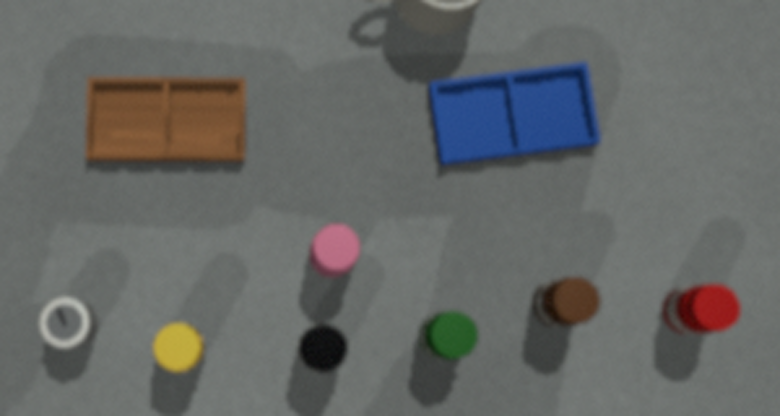

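The crop confirms the choices: red (452,268) and brown (400,266) are saturated lids, clearly distinct from pink, yellow and the white timer ring with dial. The wood tray is nearly square-on and the blue one slightly turned. Next I'll triangulate.

```bash
python3 - <<'E'
from h import *
im={n:cv2.imread(f'pics/{n}0.png')[:,:,::-1].copy() for n in('top','side')}
M={n:env.camera_model(n) for n in im}
P={'red':((453.3,268),(358,299.8)),'yellow':((248.3,283.5),(218,199)),'brown':((399.8,265.5),(318.3,265)),'timer':((204.3,273.3),(208.3,188.5))}
for n,(a,b) in P.items():
    p,g=tri(M['top'],a,M['side'],b);print(n,p.round(1),'gap',round(g,1),'top@h',plane(M['top'],[a],60 if n=='timer' else 82)[0].round(1))
for n,r in(('brown',(255,178,320,218)),('blue',(325,230,415,285))):
    rt={'brown':(205,170,285,225),'blue':(335,165,420,225)}[n]
    for v,q in(('top',rt),('side',r)):
        try:
            c=blob(im[v],n,q);h=cv2.approxPolyDP(cv2.convexHull(c),4,True).reshape(-1,2);print(n,v,cv2.contourArea(c),h.tolist())
        except Exception as e:print(n,v,e)
cr=cv2.resize(im['side'][170:350,190:420],None,fx=3.3,fy=3.3,interpolation=cv2.INTER_CUBIC)
cv2.imwrite('pics/crop2.png',cr[:,:,::-1])
E
```

```text
red [ 465.4 -278.7   79.4] gap 3.8 top@h [ 463.7 -276.6   82. ]
yellow [431.3 172.3  77.7] gap 1.4 top@h [430.6 172.3  82. ]
brown [ 470.8 -162.7   77.4] gap 3.3 top@h [ 469.2 -160.6   82. ]
timer [453.9 273.7  55.5] gap 0.1 top@h [453.8 272.9  60. ]
brown top 1836.0 [[273, 181], [272, 211], [213, 210], [214, 180]]
brown side 892.5 [[262, 189], [285, 183], [314, 207], [290, 215]]
blue top 1794.0 [[404, 175], [409, 204], [349, 211], [346, 182]]
blue side 1283.5 [[336, 246], [357, 234], [409, 266], [388, 276]]
```

View pics/crop2.png

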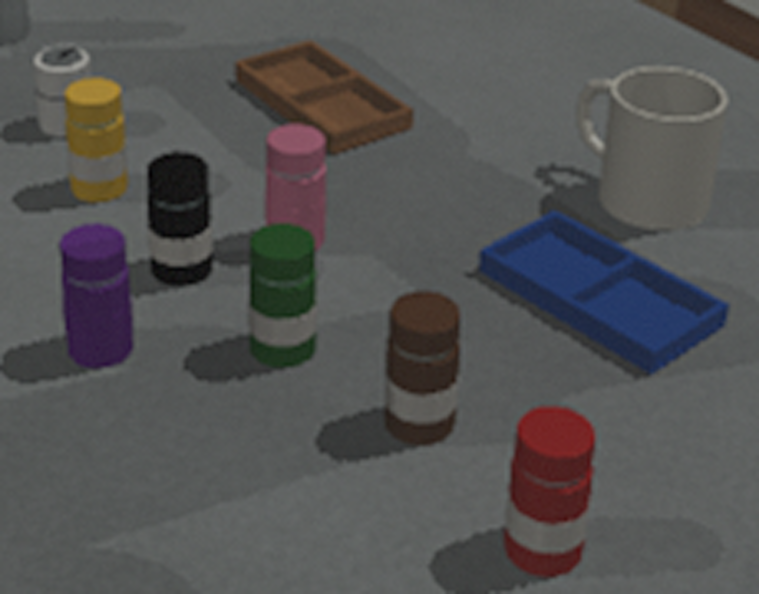

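Side crop (scale 3.3, offset 190,170): red lid disc centre (556,433), brown lid (425,314). Blue rim corners are at (481,255), (558,214), (727,305) and (650,355); wood rim corners are at (236,68), (310,43), (411,110) and (331,137).

```bash
python3 - <<'E'
from h import *
M={n:env.camera_model(n) for n in('top','side')}
S=lambda a:np.array(a)/3.3+[190,170]-.35
T=lambda a:np.array(a)/2.6+[180,150]-.3
D={'blue':([(442,160),(430,83),(586,64),(598,143)],[(481,255),(558,214),(727,305),(650,355)]),
'wood':([(88,159),(90,79),(245,80),(244,159)],[(236,68),(310,43),(411,110),(331,137)])}
# order: near+y, far+y, far-y, near-y
for n,(t,s) in D.items():
    Q=np.array([tri(M['top'],T(a),M['side'],S(b))[0] for a,b in zip(t,s)]);
    G=[round(tri(M['top'],T(a),M['side'],S(b))[1],1) for a,b in zip(t,s)]
    P=plane(M['top'],T(t),18)
    for X in(Q,P):
        d=(X[0]+X[1]-X[2]-X[3])/2;yaw=np.degrees(np.arctan2(-d[0],d[1]));c=X.mean(0);u=d/np.linalg.norm(d)
        print(n,X.round(1).tolist(),G,'c',c.round(1),'yaw',yaw.round(1),'len',np.linalg.norm(d).round(1),'slots',(c+35*u).round(1),(c-35*u).round(1))
E
```

```text
blue [[601.0, -63.7, 12.9], [674.6, -55.4, 14.8], [690.5, -198.3, 17.7], [616.3, -206.4, 14.9]] [np.float64(0.9), np.float64(3.4), np.float64(2.2), np.float64(0.3)] c [ 645.6 -130.9   15.1] yaw 6.2 len 143.7 slots [641.8 -96.2  14.5] [ 649.4 -165.7   15.7]
blue [[600.6, -63.2, 18.0], [672.4, -53.9, 18.0], [689.5, -197.5, 18.0], [615.7, -205.4, 18.0]] [np.float64(0.9), np.float64(3.4), np.float64(2.2), np.float64(0.3)] c [ 644.6 -130.    18. ] yaw 6.4 len 143.8 slots [640.6 -95.2  18. ] [ 648.5 -164.8   18. ]
wood [[603.9, 261.0, 13.2], [678.0, 260.1, 16.6], [676.5, 116.3, 18.3], [602.2, 117.7, 16.8]] [np.float64(0.8), np.float64(0.0), np.float64(1.0), np.float64(0.5)] c [640.1 188.8  16.2] yaw -0.6 len 143.6 slots [640.5 223.8  15.6] [639.7 153.8  16.9]
wood [[602.8, 260.5, 18.0], [677.7, 259.9, 18.0], [676.1, 116.6, 18.0], [602.2, 117.6, 18.0]] [np.float64(0.8), np.float64(0.0), np.float64(1.0), np.float64(0.5)] c [639.7 188.7  18. ] yaw -0.4 len 143.1 slots [639.9 223.7  18. ] [639.4 153.7  18. ]
```

Heights by triangulation are lids at about 78–80 mm and rims at about 16 mm, which agrees with the text. I'm choosing red at (465,-278). First I turn the tool to yaw 90.

```bash
python3 -m jog '{"jaw":[91,91,91,80,70,70,70,70,70],"slide":[[0,0,0],[0,0,0],[0,0,0],[0,0,0],[0,0,0],[0,0,0],[0,0,0],[0,0,0],[0,0,0]],"spin":[1,1,1,1,1,1,1,1,0.9]}' 20
```

```text
time_s: 1.05
ee_pos: [184.0, 544.6, 213.6]
ee_rot: [-180.0, 0.0, 89.8]
force: [1.0, -0.3, -0.7]
gripper_width: 70.2
gripper_force: 0.0
```

```bash
python3 -m jog '{"jaw":[70,70,70,70,70,70,70,70,70,70],"slide":[[-1,0,0],[-1,0.5,0],[-1,0.5,0],[-1,0.5,0],[-1,0.5,0],[-1,0.5,0],[-1,0.5,0],[-1,0.5,0],[-1,0.5,0],[-1,0.5,0]],"spin":[0,0,0,0,0,0,0,0,0,0]}'
```

```text
time_s: 2.05
ee_pos: [320.0, 243.7, 213.9]
ee_rot: [-180.0, 0.0, 90.2]
force: [0.7, -0.3, -0.1]
gripper_width: 69.8
gripper_force: 0.0
```

```bash
python3 -m jog '{"jaw":[70,70,70,70,70,70,70,70,70,70],"slide":[[-1,0.3,0],[-1,0.3,0],[-1,0.3,0],[-1,0.3,0],[-1,0.3,0],[-1,0.3,0],[-1,0.3,0],[-1,0.3,0],[-1,0.3,0],[-1,0.3,0]],"spin":[0,0,0,0,0,0,0,0,0,0]}'
```

```text
time_s: 3.05
ee_pos: [410.4, -56.0, 213.8]
ee_rot: [-180.0, -0.0, 90.1]
force: [0.7, 0.2, 0.4]
gripper_width: 69.9
gripper_force: 0.0
```

```bash
python3 -m jog '{"jaw":[70,70,70,70,70,70,70,70],"slide":[[-1,0.2,0],[-1,0.2,0],[-1,0.2,0],[-1,0.2,0],[-1,0.2,0],[-1,0.2,0],[-1,0.2,0],[-0.35,0.4,0]],"spin":[0,0,0,0,0,0,0,0]}'; python3 - <<'E'
from h import *
print(env.state()['ee_pos']);m=env.camera_model('wrist');im=env.grab_frame('wrist');cv2.imwrite('pics/w1.png',im[:,:,::-1])
c=blob(im,'red',(0,0,560,420));x=cv2.fitEllipse(c);print(x,cv2.boundingRect(c),plane(m,[x[0]],80))
E
```

```text
time_s: 3.85
ee_pos: [464.5, -277.6, 213.5]
ee_rot: [-180.0, 0.0, 90.0]
force: [-0.5, 0.5, 0.7]
gripper_width: 70.1
gripper_force: 0.0
[ 464.52420486 -277.57820497  213.47238221]
((277.7176818847656, 201.48143005371094), (44.46858215332031, 52.054317474365234), 0.7518762946128845) (256, 176, 45, 52) [[ 464.9354134 -279.1750133   80.       ]]
```

View pics/w1.png

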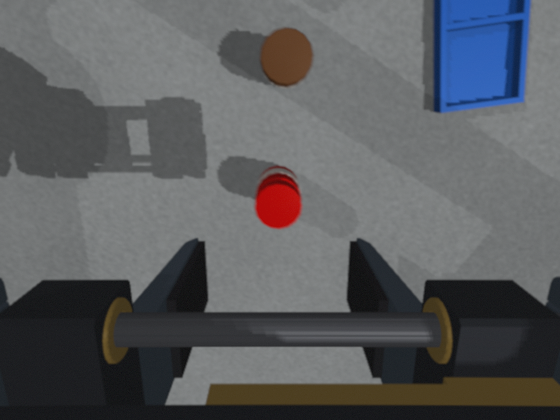

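Wrist view: the red lid disc is at (278,205) between the fingers, and brown is at (287,57). The wrist ray puts red at about (465,-280). I'll descend and grip.

```bash
python3 -m jog '{"jaw":[70,70,70,70,70,70,70,70],"slide":[[-0.08,0,1],[0,0,1],[0,0,1],[0,0,1],[0,0,1],[0,0,0.8],[0,0,0.6],[0,0,0]],"spin":[0,0,0,0,0,0,0,0]}' 20
```

```text
time_s: 4.7
ee_pos: [462.9, -275.7, 19.6]
ee_rot: [-179.7, -0.2, 90.2]
force: [-0.7, 0.5, 0.5]
gripper_width: 69.9
gripper_force: 0.0
```

```bash
python3 -m jog '{"jaw":[55,45,38,36,36,36,36,36],"slide":[[0,0,0],[0,0,0],[0,0,0],[0,0,0],[0,0,0],[0,0,0],[0,0,0],[0,0,0]],"spin":[0,0,0,0,0,0,0,0]}' 20
```

```text
time_s: 5.5
ee_pos: [465.1, -277.7, 22.9]
ee_rot: [180.0, 0.0, 90.1]
force: [-1.0, 1.5, 6.4]
gripper_width: 41.8
gripper_force: 20.0
```

```bash
python3 -m jog '{"jaw":[36,36,36,36,36,36,36,36,36,36],"slide":[[0,0,-0.5],[0,0,-1],[0,0,-1],[0.2,0.1,-1],[0.6,0.3,-0.9],[1,0.4,0],[1,0.4,0],[1,0.4,0],[1,0.4,0],[1,0.4,0]],"spin":[0,0,0,0,0,0,0,0,0,0]}'
```

```text
time_s: 6.5
ee_pos: [536.6, -102.0, 153.6]
ee_rot: [-180.0, -0.0, 90.1]
force: [0.2, -0.1, -1.9]
gripper_width: 41.8
gripper_force: 20.0
```

```bash
python3 -m jog '{"jaw":[36,36,36,36,36,36,36,36,36,36],"slide":[[1,0.4,0],[1,0.4,0],[1,0.4,0],[1,0.4,0],[1,0.4,0],[1,0.4,0],[1,0.4,0],[0.8,0.3,0],[0.4,0.2,0],[0,0,0]],"spin":[0,0,0,0,0,0,0,0,0,0]}'
```

```text
time_s: 7.5
ee_pos: [635.2, 144.1, 153.2]
ee_rot: [-180.0, -0.0, 90.2]
force: [-0.0, -0.3, -1.4]
gripper_width: 41.9
gripper_force: 20.0
```

```bash
python3 -m jog '{"jaw":[36,36,36,36,36,36],"slide":[[0.4,0.15,0],[0,0,0.8],[0,0,1],[0,0,0.9],[0,0,0],[0,0,0]],"spin":[0,0,0,0,0,0]}'; python3 - <<'E'
from h import *
a=env.grab_frame('side');b=env.grab_frame('top')
A=cv2.resize(a[130:260,220:350],(400,400),interpolation=2);B=cv2.resize(b[130:260,180:310],(400,400),interpolation=2)
cv2.imwrite('pics/p1.png',np.hstack([A,B])[:,:,::-1])
E
```

```text
time_s: 8.1
ee_pos: [639.6, 154.4, 73.3]
ee_rot: [-180.0, 0.0, 90.1]
force: [0.2, -0.1, -1.0]
gripper_width: 41.8
gripper_force: 20.0
```

View pics/p1.png

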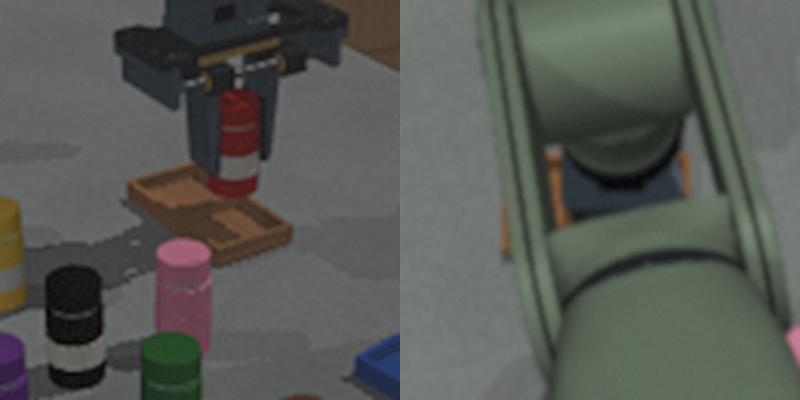

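The side half shows the red jar upright in the fingers at (235,150), above the near (-y) compartment of the wood tray. I'll lower it gently.

```bash
python3 -m jog '{"jaw":[36,36,36,36,36,36],"slide":[[0,0,0.6],[0,0,0.5],[0,0,0.2],[0,0,0.05],[0,0,0],[0,0,0]],"spin":[0,0,0,0,0,0]}'
```

```text
time_s: 8.8
ee_pos: [640.3, 155.1, 33.6]
ee_rot: [179.9, -0.0, 90.1]
force: [0.1, 0.3, -2.3]
gripper_width: 41.3
gripper_force: 20.0
```

```bash
python3 -m jog '{"jaw":[36,36,36,36],"slide":[[0,0,0.04],[0,0,0.04],[0,0,0],[0,0,0]],"spin":[0,0,0,0]}'
```

```text
time_s: 9.2
ee_pos: [639.5, 154.9, 30.1]
ee_rot: [180.0, -0.0, 90.1]
force: [0.7, -0.5, -2.2]
gripper_width: 41.7
gripper_force: 20.0
```

```bash
python3 -m jog '{"jaw":[36,36,36,36],"slide":[[0,0,0.04],[0,0,0.03],[0,0,0],[0,0,0]],"spin":[0,0,0,0]}'
```

```text
time_s: 9.6
ee_pos: [639.6, 155.0, 28.9]
ee_rot: [180.0, -0.0, 90.1]
force: [-2.0, -0.0, 6.1]
gripper_width: 41.6
gripper_force: 20.0
```

Contact felt at +6 N, so the jar is on the floor. Release and retreat towards yellow.

```bash
python3 -m jog '{"jaw":[44,48,54,60,64,66,66,66,66,66],"slide":[[0,0,0],[0,0,0],[0,0,0],[0,0,0],[0,0,-0.3],[0,0,-1],[0,0,-1],[0,0,-1],[0,-0.3,-1],[0,-1,-0.2]],"spin":[0,0,0,0,0,0,0,0,0,0]}'
```

```text
time_s: 10.6
ee_pos: [604.4, 155.4, 167.6]
ee_rot: [179.4, -0.1, 90.1]
force: [-0.7, -0.5, 0.0]
gripper_width: 65.8
gripper_force: 0.0
```

```bash
python3 -m jog '{"jaw":[70,70,70,70,70,70,70,70],"slide":[[0.1,-1,-0.2],[0.1,-1,-0.2],[0.1,-1,-0.2],[0.1,-1,0],[0.1,-1,0],[0.1,-0.6,0],[0,0,0],[0,0,0]],"spin":[0,0,0,0,0,0,0,0]}'; python3 - <<'E'
from h import *
m=env.camera_model('wrist');im=env.grab_frame('wrist');t=env.grab_frame('top')
c=blob(im,'yellow',(0,0,560,420));x=cv2.fitEllipse(c);print(x,cv2.boundingRect(c),plane(m,[x[0]],80))
B=cv2.resize(t[160:230,200:290],(800,600),interpolation=2);cv2.imwrite('pics/p2.png',B[:,:,::-1])
E
```

```text
time_s: 11.4
ee_pos: [433.1, 172.6, 181.8]
ee_rot: [179.9, -0.0, 90.2]
force: [-0.4, 0.1, 0.4]
gripper_width: 70.0
gripper_force: 0.0
((274.7252502441406, 205.116943359375), (51.04897689819336, 61.32125473022461), 178.76197814941406) (249, 174, 52, 62) [[431.4512404  177.15469009  80.        ]]
```

View pics/p2.png

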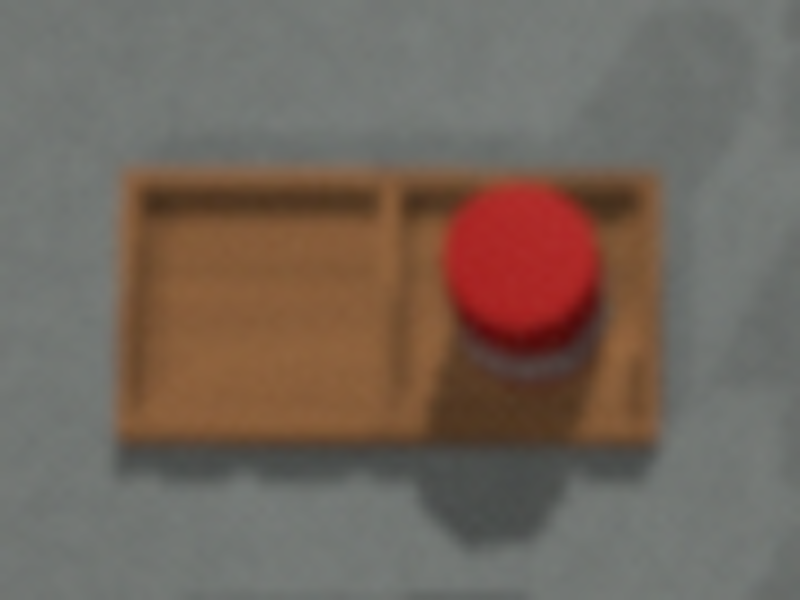

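The red jar stands in the right (-y) compartment, lid at (522,260) in the crop, with clearance all round. The yellow lid disc is at (275,210) in the wrist view, so about (431.5,173). Descend and grip.

```bash
python3 -m jog '{"jaw":[70,70,70,70,70,70,70],"slide":[[0,-0.05,1],[0,0,1],[0,0,1],[0,0,1],[0,0,0.8],[0,0,0.5],[0,0,0]],"spin":[0,0,0,0,0,0,0]}'
```

```text
time_s: 12.2
ee_pos: [430.4, 171.8, 19.9]
ee_rot: [-179.7, 0.1, 90.1]
force: [0.3, -0.2, -0.0]
gripper_width: 69.7
gripper_force: 0.0
```

```bash
python3 -m jog '{"jaw":[55,45,38,36,36,36,36,36],"slide":[[0,0,0],[0,0,0],[0,0,0],[0,0,0],[0,0,0],[0,0,0],[0,0,0],[0,0,0]],"spin":[0,0,0,0,0,0,0,0]}' 20
```

```text
time_s: 13.0
ee_pos: [431.5, 172.7, 22.7]
ee_rot: [179.9, -0.0, 90.1]
force: [-1.2, -0.4, 6.0]
gripper_width: 41.6
gripper_force: 20.0
```

```bash
python3 -m jog '{"jaw":[36,36,36,36,36,36,36,36,36,36],"slide":[[0,0,-0.5],[0,0,-1],[0,0,-1],[0,0,-1],[0.1,0.4,-0.9],[0.2,1,0],[0.3,1,0],[0.3,1,0],[0.3,1,0],[0.3,1,0]],"spin":[0,0,0,0,0,0,0,0,0,0]}'
```

```text
time_s: 14.0
ee_pos: [593.4, 218.0, 153.2]
ee_rot: [-179.9, 0.0, 90.1]
force: [0.5, 0.4, -1.6]
gripper_width: 41.6
gripper_force: 20.0
```

```bash
python3 -m jog '{"jaw":[36,36,36,36,36,36,36,36],"slide":[[0.2,1,0],[0,0.55,0],[0,0,0.8],[0,0,1],[0,0,1],[0,0,0.6],[0,0,0.3],[0,0,0]],"spin":[0,0,0,0,0,0,0,0]}'
```

```text
time_s: 14.8
ee_pos: [638.2, 223.6, 41.2]
ee_rot: [-179.8, 0.1, 90.1]
force: [-0.2, 0.4, -1.6]
gripper_width: 41.9
gripper_force: 20.0
```

```bash
python3 -m jog '{"jaw":[36,36,36,36,36],"slide":[[0,0,0.2],[0,0,0.1],[0,0,0.04],[0,0,0],[0,0,0]],"spin":[0,0,0,0,0]}'
```

```text
time_s: 15.3
ee_pos: [639.5, 224.0, 33.2]
ee_rot: [180.0, -0.0, 90.1]
force: [-0.2, -0.1, -1.3]
gripper_width: 41.8
gripper_force: 20.0
```

```bash
python3 -m jog '{"jaw":[36,36,36,36,36],"slide":[[0,0,0.06],[0,0,0.04],[0,0,0.03],[0,0,0.02],[0,0,0]],"spin":[0,0,0,0,0]}'
```

```text
time_s: 15.8
ee_pos: [639.2, 223.9, 28.8]
ee_rot: [180.0, -0.0, 90.1]
force: [-2.8, -0.8, 3.2]
gripper_width: 41.3
gripper_force: 20.0
```

```bash
python3 -m jog '{"jaw":[44,48,54,60,64,66,66,66,66,66],"slide":[[0,0,0],[0,0,0],[0,0,0],[0,0,0],[0,0,-0.3],[0,0,-1],[0,0,-1],[0,0,-1],[0,-0.3,-1],[-0.6,-0.4,-0.6]],"spin":[0,0,0,0,0,0,0,0,0,0]}'
```

```text
time_s: 16.8
ee_pos: [619.5, 207.7, 178.6]
ee_rot: [179.7, -0.1, 90.2]
force: [-0.3, -1.1, -0.5]
gripper_width: 66.1
gripper_force: 0.0
```

```bash
python3 -m jog '{"jaw":[70,70,70,70,70,70,70,70,70,70],"slide":[[-1,-0.4,-0.2],[-1,-0.4,0],[-1,-0.4,0],[-1,-0.4,0],[-1,-0.4,0],[-1,-0.4,0],[-1,-0.4,0],[-1,-0.4,0],[-1,-0.4,0],[-1,-0.4,0]],"spin":[0,0,0,0,0,0,0,0,0,0]}'
```

```text
time_s: 17.8
ee_pos: [498.6, -95.6, 182.1]
ee_rot: [179.9, 0.0, 90.1]
force: [-0.0, -0.3, 0.4]
gripper_width: 69.6
gripper_force: 0.0
```

```bash
python3 -m jog '{"jaw":[70,70,70,70,70],"slide":[[-1,-0.4,0],[-0.8,-0.4,0],[-0.4,-0.15,0],[0,0,0],[0,0,0]],"spin":[0,0,0,0,0]}'; python3 - <<'E'
from h import *
m=env.camera_model('wrist');im=env.grab_frame('wrist');t=env.grab_frame('top')
for n in ['brown']:
    c=blob(im,n,(150,120,400,290));x=cv2.boundingRect(c);r=x[2]/2;p=(x[0]+r,x[1]+x[3]-r);print(x,cv2.contourArea(c),p,plane(m,[p],82))
A=cv2.resize(im,(400,300));B=cv2.resize(t[160:230,200:293],(400,300),interpolation=2);cv2.imwrite('pics/p3.png',np.hstack([A,B])[:,:,::-1])
E
```

```text
time_s: 18.3
ee_pos: [471.1, -159.9, 181.5]
ee_rot: [179.9, -0.0, 90.1]
force: [-0.0, 0.3, 0.8]
gripper_width: 70.0
gripper_force: 0.0
(251, 181, 51, 62) 2379.0 (276.5, 217.5) [[ 470.7505696  -164.48828301   82.        ]]
```

View pics/p3.png

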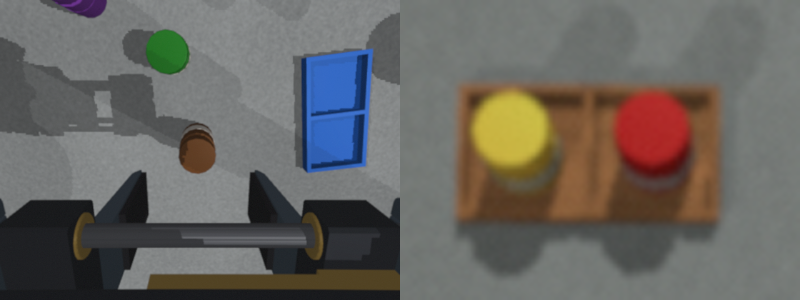

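Right half: yellow (512,130) and red (652,132) both stand inside the wood tray's compartments. Left half: the brown lid at (197,157) lies between the fingers, at about (470.7,-163).

```bash
python3 -m jog '{"jaw":[70,70,70,70,70,70,70],"slide":[[-0.1,0,1],[0,0,1],[0,0,1],[0,0,1],[0,0,0.8],[0,0,0.5],[0,0,0]],"spin":[0,0,0,0,0,0,0]}'
```

```text
time_s: 19.1
ee_pos: [469.6, -161.9, 20.3]
ee_rot: [-179.7, -0.1, 90.2]
force: [-0.7, 0.3, 0.2]
gripper_width: 70.6
gripper_force: 0.0
```

```bash
python3 -m jog '{"jaw":[55,45,38,36,36,36,36,36],"slide":[[0,0,0],[0,0,0],[0,0,0],[0,0,0],[0,0,0],[0,0,0],[0,0,0],[0,0,0]],"spin":[0,0,0,0,0,0,0,0]}' 20
```

```text
time_s: 19.9
ee_pos: [471.1, -163.5, 23.0]
ee_rot: [179.9, 0.0, 90.1]
force: [-1.3, 1.0, 6.1]
gripper_width: 41.4
gripper_force: 20.0
```

```bash
python3 -m jog '{"jaw":[36,36,36,36,36,36,36,36,36,36],"slide":[[0,0,-0.5],[0,0,-1],[0,0,-1],[0,0,-1],[0,0.4,-0.9],[0,1,0],[0,1,0],[0,1,0],[0,1,0],[0,1,0]],"spin":[0,0,0,0,0,0,0,0,0,0]}'
```

```text
time_s: 20.9
ee_pos: [633.5, -163.0, 153.6]
ee_rot: [-179.9, -0.0, 90.1]
force: [-0.4, -0.4, 0.2]
gripper_width: 41.6
gripper_force: 20.0
```

```bash
python3 -m jog '{"jaw":[36,36,36,36,36,36,36,36],"slide":[[-0.05,0.5,0],[0,0,0],[0,0,0.8],[0,0,1],[0,0,1],[0,0,0.6],[0,0,0.3],[0,0,0]],"spin":[0,-0.8,0,0,0,0,0,0]}'
```

```text
time_s: 21.7
ee_pos: [646.7, -164.4, 41.6]
ee_rot: [-179.8, -0.1, 96.5]
force: [-0.7, 0.0, -1.4]
gripper_width: 41.4
gripper_force: 20.0
```

```bash
python3 -m jog '{"jaw":[36,36,36,36,36],"slide":[[0,0,0.2],[0,0,0.1],[0,0,0.04],[0,0,0],[0,0,0]],"spin":[0,0,0,0,0]}'
```

```text
time_s: 22.2
ee_pos: [647.9, -164.6, 33.5]
ee_rot: [180.0, 0.0, 96.5]
force: [0.9, -0.0, -1.2]
gripper_width: 41.8
gripper_force: 20.0
```

```bash
python3 -m jog '{"jaw":[36,36,36,36,36],"slide":[[0,0,0.06],[0,0,0.04],[0,0,0.03],[0,0,0.02],[0,0,0]],"spin":[0,0,0,0,0]}'
```

```text
time_s: 22.7
ee_pos: [647.6, -164.5, 29.1]
ee_rot: [180.0, -0.0, 96.5]
force: [-1.5, 0.5, 2.8]
gripper_width: 41.5
gripper_force: 20.0
```

```bash
python3 -m jog '{"jaw":[44,48,54,60,64,66,66,66,66,66],"slide":[[0,0,0],[0,0,0],[0,0,0],[0,0,0],[0,0,-0.3],[0,0,-1],[0,0,-1],[0,0,-1],[0,0,-1],[0,0,-0.7]],"spin":[0,0,0,0,0,0,0,0,0,0.8]}'
```

```text
time_s: 23.7
ee_pos: [648.4, -164.7, 181.8]
ee_rot: [179.8, 0.1, 90.0]
force: [0.5, -0.4, 0.5]
gripper_width: 66.4
gripper_force: 0.0
```

```bash
python3 -m jog '{"jaw":[70,70,70,70,70,70,70,70,70,70],"slide":[[1,-0.5,0],[1,-0.5,0],[1,-0.5,0],[1,-0.5,0],[1,-0.5,0],[1,-0.4,0],[1,-0.4,0],[1,-0.4,0],[1,-0.4,0],[1,-0.4,0]],"spin":[0,0,0,0,0,0,0,0,0,0]}'
```

```text
time_s: 24.7
ee_pos: [511.5, 136.3, 179.4]
ee_rot: [179.9, -0.0, 90.1]
force: [0.6, 0.2, 0.7]
gripper_width: 70.2
gripper_force: 0.0
```

```bash
python3 -m jog '{"jaw":[70,70,70,70,70,70,70],"slide":[[1,-0.4,0],[1,-0.4,0],[1,-0.4,0],[1,-0.4,0],[0.5,-0.2,0],[0,0,0],[0,0,0]],"spin":[0,0,0,0,0,0,0]}'; python3 - <<'E'
from h import *
m=env.camera_model('wrist');im=env.grab_frame('wrist');t=env.grab_frame('top')
np.save('w4.npy',im);print(m['camera_from_world'].tolist())
c=blob(im,'timer',(200,130,360,280));x=cv2.boundingRect(c);r=x[2]/2;p=(x[0]+r,x[1]+x[3]-r);print(x,cv2.contourArea(c),p,plane(m,[p],60))
A=cv2.resize(im,(400,300));B=cv2.resize(t[145:235,320:440],(400,300),interpolation=2);cv2.imwrite('pics/p4.png',np.hstack([A,B])[:,:,::-1])
E
```

```text
time_s: 25.4
ee_pos: [457.8, 269.9, 179.0]
ee_rot: [180.0, 0.0, 90.2]
force: [0.6, 0.7, -1.1]
gripper_width: 69.8
gripper_force: 0.0
[[0.999994358702161, 0.002845025206352937, 0.0017856078606149459, -458.6185551508903], [-0.0021984889542346203, 0.9562830942599625, -0.2924342836927862, -234.0998503739329], [-0.00253952951839151, 0.2924287083447349, 0.9562839543386986, -435.3172106262924], [0.0, 0.0, 0.0, 1.0]]
(200, 130, 160, 150) 17598.0 (280.0, 200.0) [[460.13579206 273.54898646  60.        ]]
```

View pics/p4.png

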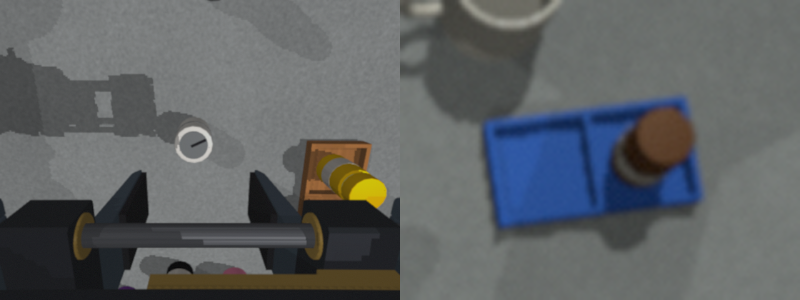

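Right half: brown stands in the blue tray's -y compartment (lid at 665,135). Left half: the timer's ring is at (193,145), so wrist pixel (270,203) and about (453.7,272).

```bash
python3 -m jog '{"jaw":[70,70,70,70,70,70,70],"slide":[[0.08,-0.13,1],[0,0,1],[0,0,1],[0,0,1],[0,0,0.8],[0,0,0.4],[0,0,0]],"spin":[0,0,0,0,0,0,0]}'
```

```text
time_s: 26.2
ee_pos: [453.3, 271.2, 21.3]
ee_rot: [-179.8, 0.1, 90.1]
force: [-0.8, -0.4, -0.1]
gripper_width: 70.4
gripper_force: 0.0
```

```bash
python3 -m jog '{"jaw":[55,46,40,38,38,38,38,38],"slide":[[0,0,0],[0,0,0],[0,0,0],[0,0,0],[0,0,0],[0,0,0],[0,0,0],[0,0,0]],"spin":[0,0,0,0,0,0,0,0]}' 20
```

```text
time_s: 27.0
ee_pos: [454.0, 272.7, 23.5]
ee_rot: [180.0, -0.0, 90.1]
force: [-1.5, -0.3, 6.0]
gripper_width: 43.5
gripper_force: 20.0
```

```bash
python3 -m jog '{"jaw":[38,38,38,38,38,38,38,38,38,38],"slide":[[0,0,-0.5],[0,0,-1],[0,0,-1],[0,0,-1],[-0.3,0.2,-0.9],[-1,0.5,0],[-1,0.5,0],[-1,0.5,0],[-1,0.5,0],[-1,0.5,0]],"spin":[0,0,0,0,0,0,0,0,0,0]}'
```

```text
time_s: 28.0
ee_pos: [535.4, 112.3, 154.3]
ee_rot: [-180.0, 0.0, 90.1]
force: [0.8, -0.0, -1.5]
gripper_width: 43.6
gripper_force: 20.0
```

```bash
python3 -m jog '{"jaw":[38,38,38,38,38,38,38,38,38,38],"slide":[[-1,0.5,0],[-1,0.5,0],[-1,0.5,0],[-1,0.5,0],[-1,0.5,0],[-1,0.5,0],[-0.95,0.5,0],[0,0,0],[0,0,0.6],[0,0,0]],"spin":[0,0,0,0,0,0,0,-0.8,0,0]}'
```

```text
time_s: 29.0
ee_pos: [638.8, -94.7, 133.8]
ee_rot: [-179.7, -0.1, 96.5]
force: [-1.8, 0.5, -1.9]
gripper_width: 44.0
gripper_force: 20.0
```

```bash
python3 -m jog '{"jaw":[38,38,38,38,38,38,38,38],"slide":[[-0.02,0.06,0.8],[0,0,1],[0,0,0.9],[0,0,0.4],[0,0,0.2],[0,0,0],[0,0,0],[0,0,0]],"spin":[0,0,0,0,0,0,0,0]}'
```

```text
time_s: 29.8
ee_pos: [643.5, -95.2, 39.1]
ee_rot: [179.8, 0.0, 96.5]
force: [-0.0, 1.3, -1.6]
gripper_width: 43.9
gripper_force: 20.0
```

```bash
python3 -m jog '{"jaw":[38,38,38,38,38],"slide":[[0,-0.03,0.1],[0,0,0.08],[0,0,0.04],[0,0,0],[0,0,0]],"spin":[0,0,0,0,0]}'
```

```text
time_s: 30.3
ee_pos: [641.6, -95.1, 30.9]
ee_rot: [-180.0, -0.0, 96.5]
force: [0.2, -0.6, -1.2]
gripper_width: 43.7
gripper_force: 20.0
```

```bash
python3 -m jog '{"jaw":[38,38,38,38,38],"slide":[[0,0,0.04],[0,0,0.03],[0,0,0.02],[0,0,0],[0,0,0]],"spin":[0,0,0,0,0]}'
```

```text
time_s: 30.8
ee_pos: [641.8, -95.2, 29.6]
ee_rot: [179.9, 0.0, 96.5]
force: [-1.9, 0.2, 5.2]
gripper_width: 43.4
gripper_force: 20.0
```

```bash
python3 -m jog '{"jaw":[46,50,56,62,66,68,68,68,68,68],"slide":[[0,0,0],[0,0,0],[0,0,0],[0,0,0],[0,0,-0.3],[0,0,-1],[0,0,-1],[0,0,-1],[0,0,-1],[0,-0.5,-1]],"spin":[0,0,0,0,0,0,0,0,0,0]}'
```

```text
time_s: 31.8
ee_pos: [627.8, -96.7, 189.0]
ee_rot: [179.9, 0.0, 96.6]
force: [0.8, -0.1, 0.6]
gripper_width: 68.1
gripper_force: 0.0
```

```bash
python3 -m jog '{"jaw":[70,70,70,70,70,70,70,70,70,70],"slide":[[0,-1,-0.3],[0,-1,-0.3],[0,-1,0],[0,-1,0],[0,-1,0],[0,-1,0],[0,-1,0],[0,-0.5,0],[0,0,0],[0,0,0]],"spin":[0,0,0,0,0,0,0,0,0,0]}'; python3 - <<'E'
from h import *
a=env.grab_frame('side');b=env.grab_frame('top')
A=cv2.resize(a[160:370,180:430],(400,336),interpolation=2);B=cv2.resize(b[100:352,180:480],(400,336),interpolation=2)
cv2.imwrite('pics/p5.png',np.hstack([A,B])[:,:,::-1])
E
```

```text
time_s: 32.8
ee_pos: [404.4, -122.7, 205.8]
ee_rot: [179.9, 0.0, 96.5]
force: [0.9, -0.5, 0.8]
gripper_width: 69.6
gripper_force: 0.0
```

View pics/p5.png

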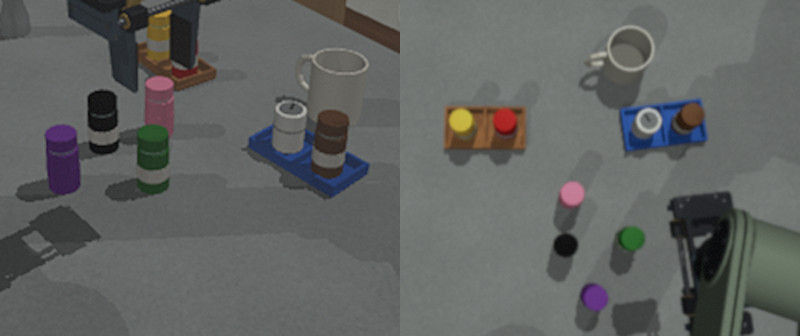

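All four stand in their compartments: yellow (461,122), red (505,120), timer (649,124) and brown (690,117) in the right half. Green, black, pink, purple and the mug are where they were, and the gripper is clear.

```bash
python3 -c "
from workcell import env
print(env.job_done())"
```

```text
the job is handed in; nothing more can be done
None
```

Both kits are made up and handed in at about 33 s: red and yellow jars stand in the wooden tray, brown jar and timer in the blue tray, and in the last pictures the green and black jars and the mug stand where they were (the mill was out of that crop, but the arm never went near it).

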